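Open the colour reader's push-to-release flap and take a two-stage reading

ROBOT

A 7-joint arm with a two-finger parallel gripper is mounted at the origin on a cart in front of the work surface, level with it; the furniture and walls round the work are solid. World frame = base frame: x ahead of the robot, y to its left, z up, the work surface at z = 0. Lengths are in m, angles in rad, forces in N, time in s.
With the tool pointing down it reaches from about 0.35 to 0.9 m from the base axis. Payload 8.1 kg.
Tool frame: the origin (TCP) lies on the centre line of the jaws, within the pads' length; the fingertips stand 14 mm ahead of it and the grasp point (between the pads) lies 5 mm behind it; z points along the fingers, y is the direction in which the jaws open and shut (so a half turn about z gives the same grasp; the last joint's range is limited). The gripper opens to 92 mm and grips with 3 to 60 N. Pads are 19 mm wide; open, the fingers measure 130 mm over their backs; the gripper's body (75 mm by 190 mm) begins 47 mm behind the grasp point.
Start: joints at [1.169, 0.434, 0.025, 1.573, -0.012, 1.134, -0.075], TCP at [0.184, -0.597, 0.241] pointing down, gripper open.
Joint ranges: [-2.62, 2.62], [-0.44, 2.09], [-1.27, 1.32], [0.08, 2.57], [-1.32, 4.46], [0.12, 2], [-2.74, 2.74]. Speed limits (rad/s): [2.22, 2.22, 3.01, 3.01, 3.14, 3.14, 3.14].

INTERFACE

Orientations are given as a rotation vector (axis times angle).
In Python, from cell import observe, eyes, arm gives the robot as it stands.
- The arm moves only by the tool step_arm, never from a script. Its argument "series" is a list that holds one entry, the list of rows, each a list of 5 numbers: the finger opening in m, from 0 to 0.0918, then the shift along the world's x, y, z in m, then the turn about the world's z in degrees. In form: [[[hand, dx, dy, dz, spin], ...]]. A call has 1 to 20 rows; each row is the pose to reach, as a shift and turn from the pose measured when the call began; what a row does not reach only later rows make up. A row lasts 1/12 s, in which the tool goes at most 41.7 mm and 7.16 degrees, less where a joint would pass 70% of its speed; a pose out of reach is approached as far as the arm can. A call with a gripper value outside its range is refused whole. The fingers move at their own pace and stop on an object; "squeeze" is the grip in N (left out, the last holds). Time passes only in rows, so rows that repeat a pose let the fingers close. It gives the time, the measured TCP pose, the force and the opening at its end, in the units of the state.
- observe(): the state, without advancing time (a new reading comes with each control period).
- eyes.get_image(name): name is "scene" or "top"; returns (picture, depth): 400x640x3 uint8, red, green, blue; 400x640 float32, m along the optical axis (not along the pixel's ray), 0 where there is no reading.
- eyes.camera_params(name): a dict with "intrinsics" (3x3 intrinsics, pixels), "distortion" ([k1, k2, p1, p2, k3] as OpenCV has them; the pictures are not rectified), "position" and "attitude" of the camera in the world. Camera axes: x right, y down, z forward; pixel columns grow to the right and rows downward; lengths in m; the calibration is good to about 2 mm. A picture is of the moment at which its call begins. camera_params takes no time and is no camera call.
- arm.sign_off(): hands the job in, once; it reports no verdict.
The state is a dict: "clock": time; "joints": joint angles; "dq": joint speeds; "joint_efforts": joint torques, N m; "position": TCP position; "ee_rot": TCP orientation; "force": force on the tool from outside, world axes, zero at the start; "ft_torque": the same for the moment, N m; "width": opening from 0.0 (shut) to 1.0 (fully open).
Only numpy, scipy, OpenCV 4.12 (cv2) and the standard library are available. Lean on these libraries where they do the work, as an engineer would, in place of code of your own. Each camera call takes 0.05 s, during which the arm holds its last target.

TASK

The sample dish already lies under the head of the colour reader. Push the free front edge of the reader's flush flap inward until its spring catch lets go, and let the flap swing fully open; then take the reading with the wide key in the bay beneath: half-press it to its first stop and keep it there for about a second, press it fully down, and let it come all the way up. Leave the flap standing open, the dish on its stage, and the stopwatch and dropper bottle beside the reader standing where they are.

Things in the scene. Friction and masses are not known exactly. Their poses are not given: they have to be found in the camera images.
- reader: Colour reader, a white bench instrument fixed to the worktop; base 190 x 280 x 30 mm (x, y, z). Origin under the middle of its base, x to its back, y to its left, z up; yaw within 0.35 rad. Left half (y +75): round stage 34 mm above the worktop under a reading head reaching 105 mm up. Right half (y -70): console, sloping 0.35 rad down to the front, up to 95 mm high, with the grey flap.
- flap_press (a point): Ring mark on the flap's outer face on its middle line, 27 mm from the free front edge, 72 mm from the hinge: the place to push. z points out of the face, y along the hinge, x to the hinge; turns with the flap. Flap 98 x 108 x 4 mm, flush in its frame. Pushed inward here it yields at about 3 N, the catch lets go at about 3 mm, a firm stop is at 5 mm.
- flap_hinge (a point): Middle of the flap's hinge line at the back edge of the bay; x, y, z as the console's slope: z is the outward normal of the console's face, y the hinge line. Fixed to the reader.
- flap (a joint): Flap angle, rad: 0 shut and latched, -0.07 pushed fully in, 2.0 wide open (leaning back behind the bay). After the catch has let go and the push is taken away, its spring swings it up and back by itself in about 1.5 s, unless something is in its way: withdraw outward and to the front. Once released it stays free of the catch.
- key_top (a point): Centre of the top of the two-stage key, a black oblong cap 34 x 48 mm (x, y) in the bay under the flap, 65 mm in front of the hinge line and 14 mm below the console's face; hidden until the flap is open. Bay opening 100 x 110 mm. z is the outward normal; the key is pressed along -z; the point moves with it.
- first (a joint): First stage of the key, m: 0 up, 0.004 at the first stop. Light: 0.5 N to start, 2 N at the first stop.
- second (a joint): Second stage of the key, m: stays 0 until the force passes about 6.5 N, 0.004 fully down at 10.5 N (firm stop). The whole key travel is 8 mm, the half-press lies at 4 mm with a force between 2 and 6.5 N.
- sample_dish: Round clear dish, 67 mm across, 13 mm high, loose on the reader's stage. Origin at the centre of its underside. Must stay there.
- stopwatch: Black stopwatch, 71 x 59 x 17 mm, loose on the worktop to the left of the reader. Origin at the centre of its underside.
- dropper_bottle: Small brown dropper bottle with a black bulb, 33 mm across, 102 mm high, loose on the worktop to the right of the reader. Origin at the centre of its underside.

How it is judged:
By the outcome, as a careful person would: the job done as asked, in the order asked, and still so for the second after the job is handed in, with the robot touching nothing.
It also fails if it takes over 40 s, if anything falls off the work surface, if the arm or the gripper's body presses on something with over 40 N, if the wrist force passes 120 N, or if a joint passes its speed limit or range.

## Working session

There is one attempt and no reset: what is moved stays moved. The work goes in short steps, Python scripts to look and compute and a tool call to move; the robot and the scene stay as the last step left them, time stands still between calls to the robot, and variables do not carry over. Pictures are saved under pics/ and viewed, and the job is handed in when it is done.

Besides the shell and the picture viewer there is one more tool, called as a command line: name --argument value ..., lists and objects as JSON in quotes. step_arm: Moves the arm, as the interface text tells. Its arguments: {"type":"object","properties":{"series":{"type":"array"},"squeeze":{"type":"number"}},"required":["series"]}

```bash
mkdir -p pics; cat > h.py <<'E'
import numpy as np, cv2
from cell import observe, eyes, arm
def snap(n,tag):
    im,d=eyes.get_image(n); np.savez(f'{tag}_{n}.npz',im=im,d=d); cv2.imwrite(f'pics/{tag}_{n}.png',im[:,:,::-1]); return im,d
def world(n,d,u,v):
    p=eyes.camera_params(n); K=np.array(p['intrinsics']); 
    x,y=cv2.undistortPoints(np.array([[[u,v]]],float),K,np.array(p['distortion']))[0,0]
    z=np.median([t for t in d[int(v)-1:int(v)+2,int(u)-1:int(u)+2].ravel() if t>0]) 
    R=att(p); return R@np.array([x*z,y*z,z])+np.array(p['position'])
def att(p):
    a=np.array(p['attitude'],float)
    return a if a.shape==(3,3) else cv2.Rodrigues(a)[0]
E
python3 - <<'E'
from h import *
for n in('scene','top'):
    snap(n,'a'); print(eyes.camera_params(n))
print(observe())
E
```

```text
{'intrinsics': array([[379.52525534,   0.        , 316.48181194],
       [  0.        , 379.52525534, 194.21286915],
       [  0.        ,   0.        ,   1.        ]]), 'distortion': array([-0.0581638,  0.       ,  0.       ,  0.       ,  0.       ]), 'position': array([ 0.32095578, -0.65372627,  0.44938414]), 'attitude': array([-1.99072875,  0.41859578, -0.26953935])}
{'intrinsics': array([[366.33443628,   0.        , 313.69677283],
       [  0.        , 366.33443628, 199.39252829],
       [  0.        ,   0.        ,   1.        ]]), 'distortion': array([-0.07584712,  0.        ,  0.        ,  0.        ,  0.        ]), 'position': array([0.58031873, 0.05954375, 0.93113231]), 'attitude': array([-2.14660512,  2.20313067, -0.09785783])}
{'clock': 0.1, 'joints': array([ 1.16943243,  0.43513209,  0.02496822,  1.57399922, -0.01160826,
        1.13398814, -0.07513203]), 'dq': array([ 0.00022721, -0.00050632, -0.00107301, -0.0016612 , -0.00022681,
        0.00069054,  0.00098221]), 'joint_efforts': array([ 3.64052030e-03, -6.69125962e+01,  9.87898484e-01, -3.15146613e+01,
       -6.05411804e-02,  3.73988156e-02,  7.22906543e-05]), 'position': array([ 0.18379173, -0.59691321,  0.24003921]), 'ee_rot': array([-3.10529955e+00, -4.67198466e-01,  5.01989217e-04]), 'force': array([0.45489662, 0.91128746, 0.69132347]), 'ft_torque': array([ 0.00267518, -0.03179617,  0.00938597]), 'width': 1.001422431498681}
```

View pics/a_scene.png

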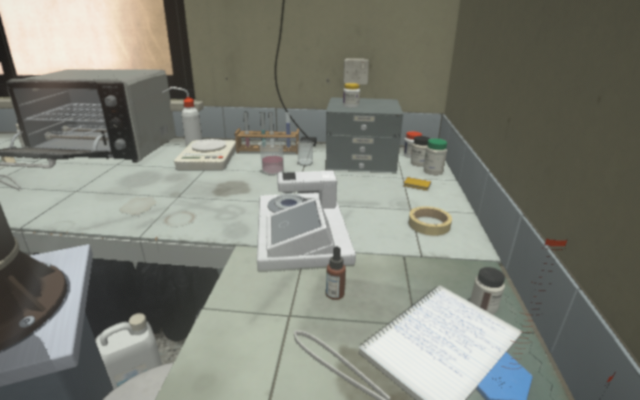

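View pics/a_top.png

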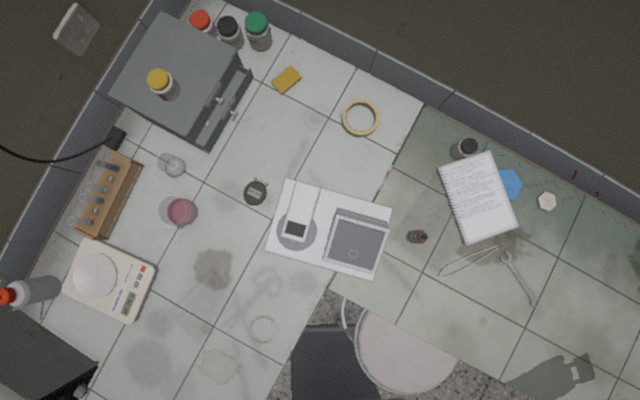

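```bash
python3 - <<'E'
from h import *
for n,(a,b,c,e) in {'top':(230,160,440,290),'scene':(240,160,370,310)}.items():
    im=np.load(f'a_{n}.npz')['im'][b:e,a:c]
    s=min(800/(c-a),600/(e-b)); s=int(s)
    cv2.imwrite(f'pics/crop_{n}.png',cv2.resize(im,None,fx=s,fy=s,interpolation=cv2.INTER_CUBIC)[:,:,::-1]); print(n,s)
E
```

```text
top 3
scene 4
```

View pics/crop_top.png

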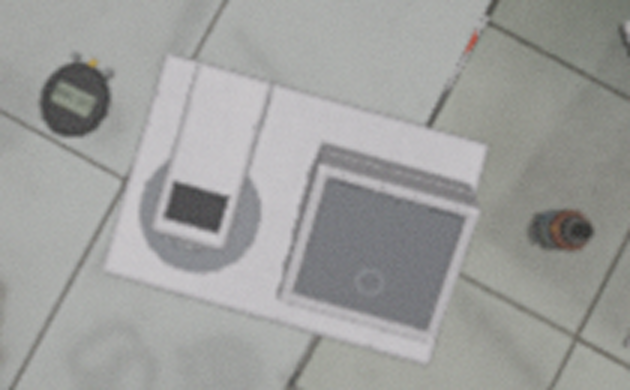

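View pics/crop_scene.png

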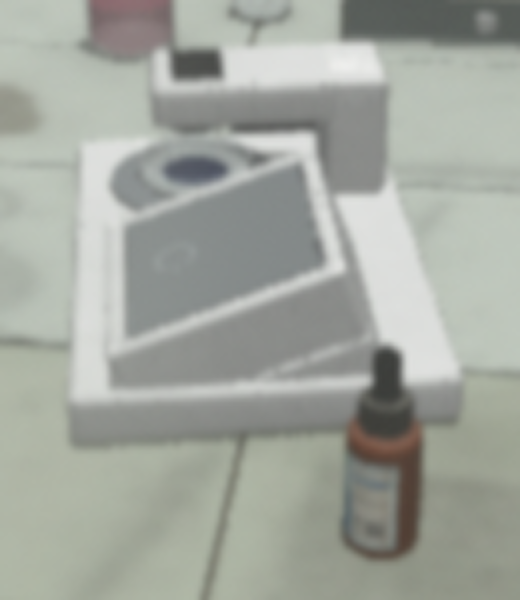

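```bash
cat >> h.py <<'E'
def cloud(n,d,step=1):
    p=eyes.camera_params(n); K=np.array(p['intrinsics']); h,w=d.shape
    u,v=np.meshgrid(np.arange(w),np.arange(h)); q=cv2.undistortPoints(np.stack([u,v],-1).reshape(-1,1,2).astype(float),K,np.array(p['distortion'])).reshape(h,w,2)
    P=np.dstack([q[...,0]*d,q[...,1]*d,d])
    return P@att(p).T+np.array(p['position'])
def plane(pts):
    for _ in range(4):
        c=pts.mean(0); n=np.linalg.svd(pts-c)[2][2]; n*=np.sign(n[2]); r=(pts-c)@n; s=r.std(); pts=pts[abs(r)<2.5*s]
    return c,n,s
E
python3 - <<'E'
from h import *
def f(o,s,l): return [(o[0]+(a+.5)/s-.5,o[1]+(b+.5)/s-.5) for a,b in l]
def go(n,flap,ring,o,s,extra):
    d=np.load(f'a_{n}.npz')['d']; P=cloud(n,d)
    q=np.array(f(o,s,flap)); m=np.zeros(d.shape,np.uint8); c0=q.mean(0); cv2.fillPoly(m,[np.round(c0+(q-c0)*.85).astype(int)],1)
    pts=P[(m>0)&(d>0)]; c,nn,sd=plane(pts); print(n,'c',c,'n',nn,'tilt',np.arccos(nn[2]),'yaw',np.arctan2(-nn[1],-nn[0]),sd,len(pts))
    par=eyes.camera_params(n); R=att(par); t=np.array(par['position'])
    for name,px in [('ring',ring)]+[('corner',k) for k in flap]:
        uv=np.array(f(o,s,[px])); x=cv2.undistortPoints(uv.reshape(1,1,2),np.array(par['intrinsics']),np.array(par['distortion']))[0,0]
        r=R@np.array([x[0],x[1],1]); w=t+r*((c-t)@nn)/(r@nn); print(name,w.round(4))
    for k in extra:
        uv=f(o,s,[k])[0]; print('extra',k,world(n,d,*uv).round(4))
go('top',[(325,178),(466,219),(430,330),(292,294)],(369,283),(230,160),3,[(167,55),(487,145),(430,360),(105,270),(74,98),(578,230),(195,205),(250,120),(20,200)])
go('scene',[(303,160),(325,267),(125,337),(125,228)],(175,257),(240,160),4,[(280,65),(40,500),(385,352)])
E
```

```text
top c [ 0.54935525 -0.03675263  0.06928105] n [-0.32469179  0.10293249  0.94020218] tilt 0.3475729273677193 yaw -0.3069937624480306 0.0013314773491929484 1460
ring [ 0.5274 -0.0297  0.0609]
corner [0.61   0.004  0.0858]
corner [ 0.5755 -0.1035  0.0856]
corner [ 0.4885 -0.0778  0.0527]
corner [0.5198 0.0308 0.0517]
extra (167, 55) [0.7183 0.1285 0.0221]
extra (487, 145) [ 0.6374 -0.141  -0.0016]
extra (430, 360) [ 0.4613 -0.0812  0.0255]
extra (105, 270) [0.5414 0.1823 0.027 ]
extra (74, 98) [0.6848 0.2077 0.0164]
extra (578, 230) [ 0.5647 -0.188   0.0929]
extra (195, 205) [0.5916 0.1034 0.1037]
extra (250, 120) [0.6547 0.0604 0.1026]
extra (20, 200) [ 0.6009  0.2577 -0.0013]
scene c [ 0.54773999 -0.03999461  0.07061348] n [-0.32442902  0.10267109  0.94032146] tilt 0.34722256752850855 yaw -0.3064948653370559 0.0005949404119346645 1047
ring [ 0.5292 -0.0266  0.0628]
corner [0.6114 0.0008 0.0881]
corner [ 0.5767 -0.103   0.0875]
corner [ 0.4879 -0.0722  0.0535]
corner [0.5199 0.0273 0.0537]
extra (280, 65) [0.636  0.0899 0.1034]
extra (40, 500) [ 4.337e-01 -1.061e-01 -3.000e-04]
extra (385, 352) [ 0.5633 -0.1913  0.0985]
```

step_arm --series '[[[0,0.03,0.05,0,-4],[0,0.05,0.085,0,-8],[0,0.07,0.12,0,-12],[0,0.09,0.155,0,-16],[0,0.11,0.19,0,-20],[0,0.13,0.225,0,-24],[0,0.15,0.26,0,-28],[0,0.17,0.295,0,-32],[0,0.19,0.33,0,-34.7],[0,0.21,0.36,0,-34.7],[0,0.23,0.395,0,-34.7],[0,0.25,0.43,0,-34.7],[0,0.27,0.46,0,-34.7],[0,0.29,0.495,0,-34.7],[0,0.31,0.53,0,-34.7],[0,0.33,0.56,-0.02,-34.7],[0,0.337,0.571,-0.05,-34.7],[0,0.337,0.571,-0.08,-34.7],[0,0.337,0.571,-0.09,-34.7],[0,0.337,0.571,-0.09,-34.7]]]'

```text
clock: 1.77
position: [0.5186, -0.0263, 0.1475]
ee_rot: [-3.105, 0.48, 0.009]
force: [-0.9, -0.0, 0.1]
width: 0.002
```

```bash
python3 - <<'E'
from h import *
im,d=snap('top','b'); im2,_=snap('scene','b')
A=cv2.resize(im[130:310,220:440],None,fx=2.7,fy=2.7)
B=cv2.resize(im2[100:290,220:400],None,fx=2.7,fy=2.7)
cv2.imwrite('pics/bt.png',A[:,:,::-1]);cv2.imwrite('pics/bs.png',B[:,:,::-1])
for i in range(3):print(observe()['position'],observe()['force'])
E
```

```text
[ 0.52081648 -0.0266695   0.15071895] [-0.32067899 -0.23998552  0.52328832]
[ 0.52081648 -0.0266695   0.15071895] [-0.32067899 -0.23998552  0.52328832]
[ 0.52081648 -0.0266695   0.15071895] [-0.32067899 -0.23998552  0.52328832]
```

View pics/bt.png

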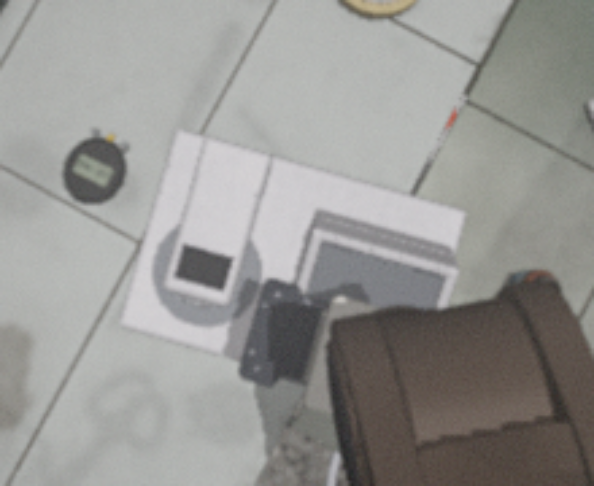

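View pics/bs.png

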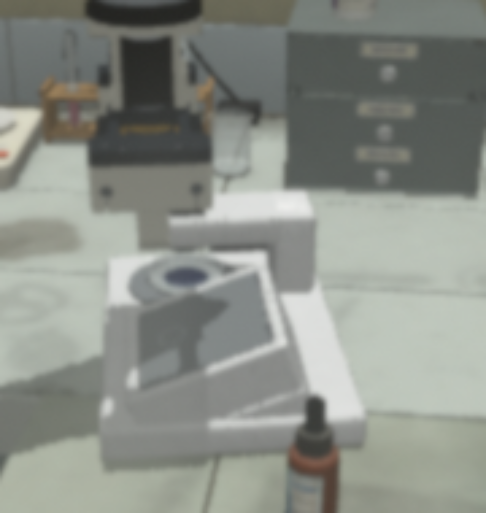

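```bash
python3 - <<'E'
from h import *
for n,o in(('top',(220,130)),('scene',(220,100))):
    p=eyes.camera_params(n);R=att(p);t=np.array(p['position'])
    for P in([.5208,-.0267,.1367],[.528,-.028,.062]):
        q=cv2.projectPoints(np.array([P]),cv2.Rodrigues(R.T)[0],-R.T@t,np.array(p['intrinsics']),np.array(p['distortion']))[0][0,0]
        print(n,q,(q-np.array(o))*2.7)
E
```

```text
top [355.03677012 259.16395287] [364.59927934 348.74267275]
top [351.97204959 253.78135334] [356.32453389 334.20965401]
scene [277.94728629 191.32819344] [156.45767298 246.58612229]
scene [283.0370141  224.64907172] [170.19993807 336.55249364]
```

step_arm --series '[[[0,0,0,-0.02,0],[0,0,0,-0.04,0],[0,0,0,-0.055,0],[0,0,0,-0.065,0],[0,0,0,-0.067,0],[0,0,0,-0.067,0],[0,0,0,-0.067,0]]]'

```text
clock: 2.45
position: [0.5217, -0.0269, 0.085]
ee_rot: [-3.103, 0.483, -0.003]
force: [-0.2, -0.6, -0.3]
width: 0.002
```

step_arm --series '[[[0,0.001,0,-0.002,0],[0,0.001,0,-0.004,0],[0,0.002,-0.001,-0.006,0],[0,0.0025,-0.001,-0.0075,0],[0,0.0025,-0.001,-0.0075,0]]]'

```text
clock: 2.87
position: [0.5245, -0.028, 0.0775]
ee_rot: [-3.103, 0.483, -0.003]
force: [-0.5, -0.8, 2.7]
width: 0.004
```

step_arm --series '[[[0,0.0005,0,-0.001,0],[0,0.0007,0,-0.002,0],[0,0.001,0,-0.003,0],[0,0.001,0,-0.0035,0],[0,0.001,0,-0.0035,0]]]'

```text
clock: 3.28
position: [0.5257, -0.0282, 0.0739]
ee_rot: [-3.103, 0.483, -0.004]
force: [-0.5, -0.8, 3.2]
width: 0.005
```

step_arm --series '[[[0,0.0003,0,-0.0007,0],[0,0.0005,0,-0.0014,0],[0,0.0005,0,-0.0018,0],[0,0.0005,0,-0.0018,0]]]'

```text
clock: 3.62
position: [0.5263, -0.0283, 0.0726]
ee_rot: [-3.103, 0.483, -0.004]
force: [-2.9, -0.9, 11.3]
width: 0.004
```

step_arm --series '[[[0,-0.004,0.001,0.008,0],[0,-0.018,0.006,0.025,0],[0,-0.045,0.014,0.05,0],[0,-0.075,0.024,0.07,0],[0,-0.1,0.032,0.085,0],[0,-0.125,0.04,0.095,0],[0,-0.143,0.045,0.1,0],[0,-0.143,0.045,0.1,0],[0,-0.143,0.045,0.1,0],[0,-0.143,0.045,0.1,0],[0,-0.143,0.045,0.1,0],[0,-0.143,0.045,0.1,0],[0,-0.143,0.045,0.1,0],[0,-0.143,0.045,0.1,0],[0,-0.143,0.045,0.1,0],[0,-0.143,0.045,0.1,0],[0,-0.143,0.045,0.1,0],[0,-0.143,0.045,0.1,0],[0,-0.143,0.045,0.1,0],[0,-0.143,0.045,0.1,0]]]'

```text
clock: 5.28
position: [0.3832, 0.0167, 0.1726]
ee_rot: [-3.103, 0.483, -0.004]
force: [-0.3, -0.2, 0.1]
width: 0.005
```

```bash
python3 - <<'E'
from h import *
im,d=snap('top','c'); im2,_=snap('scene','c')
A=cv2.resize(im[160:290,230:440],None,fx=3,fy=3,interpolation=cv2.INTER_CUBIC)
B=cv2.resize(im2[100:290,220:400],None,fx=3,fy=3,interpolation=cv2.INTER_CUBIC)
cv2.imwrite('pics/ct.png',A[:,:,::-1]);cv2.imwrite('pics/cs.png',B[:,:,::-1])
print(observe()['position'],observe()['force'])
E
```

```text
[0.38325403 0.01669796 0.17260167] [0.08432299 0.04452566 0.12757351]
```

View pics/ct.png

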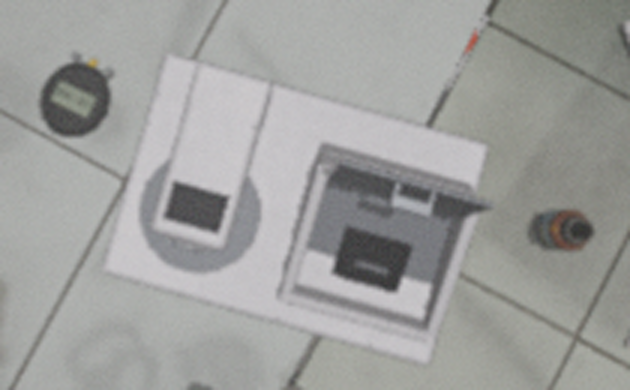

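View pics/cs.png

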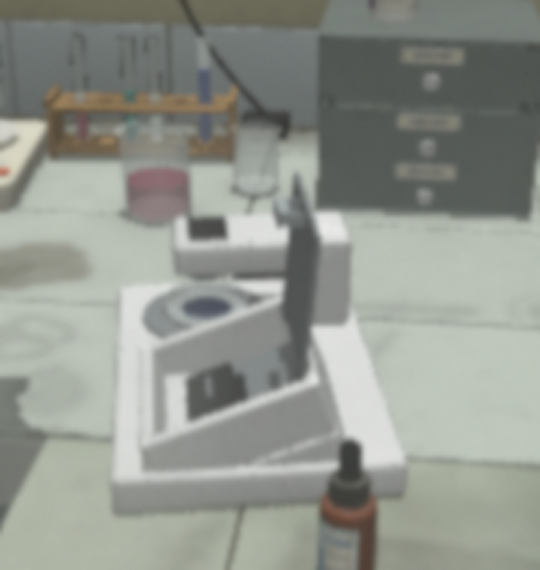

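```bash
python3 - <<'E'
from h import *
d=np.load('c_top.npz')['d'];P=cloud('top',d)
q=np.array([(343,228),(411,244),(401,290),(333,276)])/3+[230,160]; c=q.mean(0)
m=np.zeros(d.shape,np.uint8);cv2.fillPoly(m,[np.round(c+(q-c)*.75).astype(int)],1)
print(plane(P[(m>0)&(d>0)]),m.sum()); print(world('top',d,*c))
d=np.load('c_scene.npz')['d'];P=cloud('scene',d)
for u,v in((215,392),(205,395),(225,385)): print(world('scene',d,220+u/3,100+v/3))
E
```

```text
(array([ 0.54262881, -0.03326366,  0.0514927 ]), array([-0.32703411,  0.10193255,  0.93949904]), np.float64(0.001391182345489892)) 237
[ 0.54456377 -0.03431944  0.05298592]
[ 0.54120523 -0.04124541  0.05216977]
[ 0.53519211 -0.03813047  0.04954001]
[ 0.549046   -0.03953254  0.0547728 ]
```

step_arm --series '[[[0,0.025,-0.008,0,0],[0,0.055,-0.017,0,0],[0,0.085,-0.027,0,0],[0,0.115,-0.036,-0.005,0],[0,0.135,-0.042,-0.02,0],[0,0.146,-0.0457,-0.04,0],[0,0.146,-0.0457,-0.06,0],[0,0.146,-0.0457,-0.08,0],[0,0.146,-0.0457,-0.092,0],[0,0.146,-0.0457,-0.097,0],[0,0.146,-0.0457,-0.098,0],[0,0.146,-0.0457,-0.098,0],[0,0.146,-0.0457,-0.098,0]]]'

```text
clock: 6.47
position: [0.5299, -0.029, 0.0755]
ee_rot: [-3.103, 0.483, -0.007]
force: [0.0, 0.4, 0.1]
width: 0.009
```

step_arm --series '[[[0,0.001,0,-0.003,0],[0,0.002,-0.001,-0.006,0],[0,0.0028,-0.001,-0.008,0],[0,0.0028,-0.001,-0.008,0],[0,0.0028,-0.001,-0.008,0]]]'

```text
clock: 6.88
position: [0.5326, -0.03, 0.0674]
ee_rot: [-3.103, 0.483, -0.006]
force: [0.5, 0.6, -0.3]
width: 0.006
```

step_arm --series '[[[0,0.0005,0,-0.001,0],[0,0.0007,0,-0.002,0],[0,0.0007,0,-0.002,0]]]'

```text
clock: 7.13
position: [0.5334, -0.0301, 0.0653]
ee_rot: [-3.103, 0.483, -0.006]
force: [-0.1, -1.0, 1.5]
width: 0.005
```

step_arm --series '[[[0,0.0003,0,-0.0008,0],[0,0.0005,-0.0001,-0.0015,0],[0,0.0005,-0.0001,-0.0015,0]]]'

```text
clock: 7.38
position: [0.534, -0.0302, 0.0637]
ee_rot: [-3.103, 0.483, -0.006]
force: [-0.6, -0.1, 1.5]
width: 0.005
```

step_arm --series '[[[0,0.0002,0,-0.0005,0],[0,0.0003,-0.0001,-0.001,0],[0,0.0003,-0.0001,-0.001,0]]]'

```text
clock: 7.63
position: [0.5343, -0.0303, 0.0627]
ee_rot: [-3.103, 0.483, -0.006]
force: [0.8, -0.4, 0.6]
width: 0.002
```

step_arm --series '[[[0,0.0002,0,-0.0005,0],[0,0.0003,-0.0001,-0.001,0],[0,0.0003,-0.0001,-0.001,0]]]'

```text
clock: 7.88
position: [0.5346, -0.0304, 0.0619]
ee_rot: [-3.103, 0.483, -0.007]
force: [-1.0, -0.2, 5.9]
width: 0.004
```

step_arm --series '[[[0,0,0,0,0],[0,0,0,0,0]]]'

```text
clock: 8.05
position: [0.5346, -0.0304, 0.0621]
ee_rot: [-3.103, 0.483, -0.006]
force: [-2.2, 0.0, 5.4]
width: 0.007
```

step_arm --series '[[[0,0,0,0.0001,0],[0,0,0,0.0001,0]]]'

```text
clock: 8.22
position: [0.5345, -0.0303, 0.0624]
ee_rot: [-3.103, 0.483, -0.006]
force: [-1.9, 0.4, 4.1]
width: 0.007
```

step_arm --series '[[[0,0,0,-0.0002,0],[0,0,0,-0.0002,0],[0,0,0,-0.0002,0],[0,0,0,-0.0002,0],[0,0,0,-0.0002,0],[0,0,0,-0.0002,0],[0,0,0,-0.0002,0],[0,0,0,-0.0002,0],[0,0,0,-0.0002,0],[0,0,0,-0.0002,0]]]'

```text
clock: 9.05
position: [0.5345, -0.0303, 0.0623]
ee_rot: [-3.103, 0.483, -0.007]
force: [-1.6, -1.1, 4.9]
width: 0.002
```

Force ≈ 5 N, held. Now the full press along the key axis (4 mm more).

step_arm --series '[[[0,0.0005,-0.0001,-0.0015,0],[0,0.001,-0.0003,-0.003,0],[0,0.0015,-0.0005,-0.0042,0],[0,0.0016,-0.0005,-0.0047,0],[0,0.0016,-0.0005,-0.0047,0]]]'

```text
clock: 9.47
position: [0.536, -0.0308, 0.0579]
ee_rot: [-3.103, 0.483, -0.006]
force: [-3.5, -0.0, 12.0]
width: 0.003
```

step_arm --series '[[[0,0.0003,0,-0.001,0],[0,0.0003,0,-0.001,0]]]'

```text
clock: 9.63
position: [0.5362, -0.0308, 0.0576]
ee_rot: [-3.104, 0.483, -0.006]
force: [-5.5, -0.9, 15.9]
width: 0.002
```

Firm stop is confirmed: force rises about 4 N over 0.3 mm. Now I release along the normal, then withdraw up and to the front.

step_arm --series '[[[0,-0.001,0.0003,0.003,0],[0,-0.002,0.0006,0.006,0],[0,-0.003,0.001,0.009,0],[0,-0.004,0.0013,0.012,0],[0,-0.006,0.002,0.02,0],[0,-0.012,0.004,0.035,0],[0,-0.025,0.008,0.06,0],[0,-0.05,0.016,0.085,0],[0,-0.08,0.025,0.105,0],[0,-0.11,0.035,0.115,0],[0,-0.14,0.045,0.115,0],[0,-0.153,0.048,0.115,0],[0,-0.153,0.048,0.115,0],[0,-0.153,0.048,0.115,0],[0,-0.153,0.048,0.115,0]]]'

```text
clock: 10.88
position: [0.3842, 0.0171, 0.173]
ee_rot: [-3.103, 0.484, -0.008]
force: [0.1, -0.9, -0.5]
width: 0.004
```

```bash
python3 - <<'E'
from h import *
im,d=snap('top','d'); im2,_=snap('scene','d')
A=cv2.resize(im[160:290,230:440],None,fx=3,fy=3,interpolation=cv2.INTER_CUBIC)
B=cv2.resize(im2[100:290,220:400],None,fx=3,fy=3,interpolation=cv2.INTER_CUBIC)
cv2.imwrite('pics/dt.png',A[:,:,::-1]);cv2.imwrite('pics/ds.png',B[:,:,::-1])
P=cloud('top',d)
q=np.array([(343,228),(411,244),(401,290),(333,276)])/3+[230,160]; c=q.mean(0)
m=np.zeros(d.shape,np.uint8);cv2.fillPoly(m,[np.round(c+(q-c)*.75).astype(int)],1)
print(plane(P[(m>0)&(d>0)]))
print(observe()['position'],observe()['force'],observe()['clock'])
E
```

```text
(array([ 0.54268407, -0.03324345,  0.05118066]), array([-0.32719952,  0.09997296,  0.939652  ]), np.float64(0.0014447604261592242))
[0.38423246 0.01703608 0.1726671 ] [ 0.55843803 -0.14867942  0.14576416] 10.9833
```

View pics/dt.png

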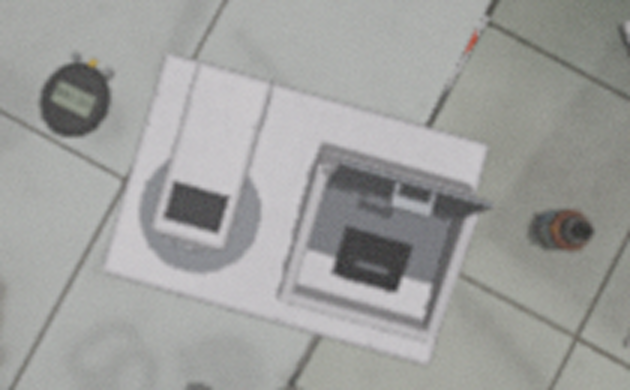

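View pics/ds.png

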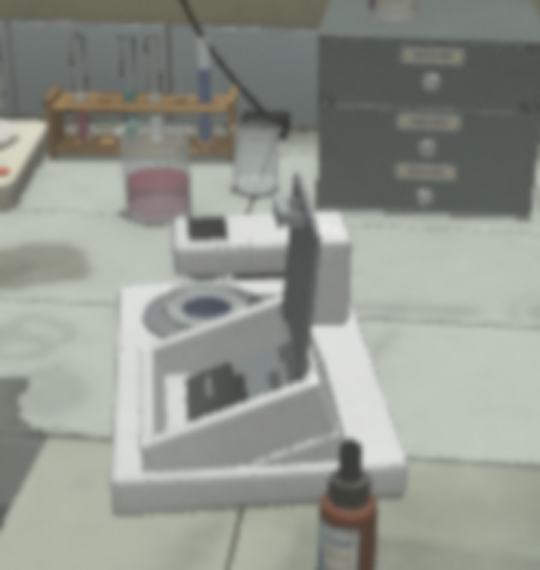

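```bash
python3 -c "
from cell import arm
print(arm.sign_off())"
```

```text
the job is handed in; nothing more can be done
None
```

The reading has been taken and the job was handed in at about 11 s of the 40 s allowed.

- **Flap:** I pushed it at the ring mark to its firm stop (about 11 N), then withdrew to the front. The pictures show it swung upright behind the bay and still open at the end.
- **Half-press:** I held the key at its first stop for about 1.2 s. Forces read between 4.5 and 6 N, with noise of nearly 1 N. The highest reading, 5.9 N at the start of the hold, came close to the 6.5 N where the second stage begins. I eased off right away and saw no sign that the second stage had moved.
- **Full press and release:** I pressed about 4.6 mm further to the firm stop, at 12 to 16 N. After the release, the key's measured height was within 0.3 mm of where it started, which is within measuring noise.
- **Last checks:** The stopwatch and dropper bottle are at the same pixels as before in the top picture. The dish looks unmoved on its stage in the side view. The arm stands clear, with about zero force on the tool. No final check disagreed.

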